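# Prime the carburettor test stand

## Robot

A 7-joint arm with a two-finger parallel gripper is mounted at the origin on the work surface. World frame = base frame: x ahead of the robot, y to its left, z up, the work surface at z = 0. Lengths are in m, angles in rad, forces in N, time in s.
With the tool pointing down it reaches from about 0.4 to 0.85 m from the base axis. Payload 10.4 kg.
Tool frame: the origin (TCP) lies at the centre of the arm's flange, where the gripper is bolted on; the fingertips stand 173 mm ahead of it and the grasp point (between the pads) lies 155 mm ahead of it; z points along the fingers, y is the line along which they close (so a half turn about z gives the same grasp; the last joint's range is limited). The gripper opens to 85 mm and grips with 20 to 120 N. Pads are 22 mm wide; open, the fingers measure 114 mm over their backs; the gripper's body (76 mm by 85 mm) begins 54 mm behind the grasp point. The pads swing forward as they close: fully open they stand 13 mm farther back than shut.
Start: joints at [-1.325, 0.332, -0.065, 1.46, 0.022, 1.35, -0.088], TCP at [0.166, 0.603, 0.405] pointing down, gripper open.
Joint ranges: [-2.6, 2.6], [-0.5, 2.12], [-1.47, 1.34], [0.16, 2.42], [-1.27, 4.41], [0.06, 2.06], [-2.6, 2.6]. Speed limits (rad/s): [2.22, 2.22, 2.79, 2.79, 3.14, 3.14, 3.14].

## Interface

Orientations are given as a unit quaternion [x, y, z, w].
In Python, from workcell import manip, viewer, finder gives the robot as it stands.
- The arm moves only by the tool arm_command, never from a script. Its argument "plan" is a list of rows, each an object with "dp": the shift along the tool's x, y, z in mm, a list of three; "spin": the turn about the tool's z in rad. A call has 1 to 5 rows; each row shifts and turns the commanded pose from where the row before left it, along the tool's axes as they then stand; what a row does not reach is not made up. A row lasts 1/10 s, in which the tool goes at most 50 mm and 8.59 degrees, less where a joint would pass 70% of its speed; a pose out of reach is approached as far as the arm can. A call is refused whole if a number of a shift passes 50 or a number of a turn 0.15, either way. A call with a gripper value outside its range is refused whole. "grip" is the closure, from -1 (fully open) to 1 (shut), set as the call begins (left out, the last holds). The fingers move at their own pace and stop on an object; "newtons" is the grip in N (left out, the last holds). Time passes only in rows, so rows that do not move let the fingers close. It gives the time, the measured TCP pose, the force, the opening and the grip force at its end, in the units of the state.
- manip.get_obs(): the state, without advancing time (a new reading comes with each control period).
- viewer.camera(name): name is "scene" or "top" or "wrist"; returns the picture (400x640x3 uint8, blue, green, red); there is no depth.
- viewer.camera_params(name): a dict with "vertical_fov" (degrees; the focal length in pixels is half the picture's height over the tangent of half this angle, whatever the lens; pixels are square), "cx", "cy" (the principal point, pixels), "k1" (the pictures are not rectified: a ray, as slopes to the right and down, at radius r is drawn at 1 + k1 r^2 times it, then the intrinsics apply), "R" (3x3) and "t" (3): a world point X has camera coordinates R X + t; the wrist camera has in their place "T_tool_cam" (4x4, takes a point from camera to tool coordinates, whose origin is the TCP and whose axes are the flange's). Camera axes: x right, y down, z forward; pixel columns grow to the right and rows downward; lengths in m; the calibration is good to about 2 mm. A picture is of the moment at which its call begins: read the wrist's pose just before it. camera_params takes no time and is no camera call.
- manip.hand_in(): hands the job in; it is judged then, once.
Trained networks look in the newest picture that a camera, given by its name, has taken for a name from the list of things; names that differ only in an ending like _2 or _b are one class to them, and where a whole thing is asked for, a point or a joint stands for the part that bears it (a point fixed in the world has none). Each returns a list of dicts, best first, with "score" (0 to 1); they miss things now and then, are a little off and sometimes report something else, mostly with a low value. They report only what shows in the picture. A call takes as long as a camera call.
- finder.find_in(camera, thing): "position" ([x, y, z] in m, in world coordinates, good to about 4 mm: the middle of the surface that is visible of it).
The state is a dict: "clock": time; "joint_pos": joint angles; "joint_velocities": joint speeds; "tau": joint torques, N m; "position": TCP position; "ee_rot": TCP orientation; "ft_force": force on the tool from outside, world axes, zero at the start; "torque": the same for the moment, N m; "grip_width": opening from 0.0 (shut) to 1.0 (fully open); "grasp_force": force on a finger pad.
Only numpy, scipy, OpenCV 4.12 (cv2) and the standard library are available. Lean on these libraries where they do the work, as an engineer would, in place of code of your own. Each camera call takes 0.05 s, during which the arm holds its last target. There are 200 camera calls.

## Task

Prime the carburettor on the bench test stand: press the plunger knob of its hand pump all the way down and let it spring back up, again and again, until the brass indicator pin stands fully out. Work only the knob: do not touch the pin, and leave the hammer, screwdriver, wrench and jar where they lie. Finish with the knob let back up and the pin fully out.

Things in the scene. Friction and masses are not known exactly. Their poses are not given: they have to be found in the camera images.
- knob_top (a point): centre of the flat top of the round black plunger knob (48 mm across, the top's flat part 42 mm, 16 mm thick) on a 16 mm steel stem. It is the tallest thing on the stand: 137 mm above the bench at rest. z points up and is the press direction reversed; the stand may be turned about the vertical, and y of this frame points along the stand to the carburettor.
- plunger (a joint): how far the knob is pressed down, m: 0 at rest (up), 0.025 at its bottom stop. A return spring pushes up with about 5 N at rest and 13 N at the bottom, and brings the knob back when let go.
- pin (a joint): how far the indicator pin has risen, m: somewhere from 0 to 0.013 at the start, 0.030 fully out. It does not move while the knob goes down; as the knob springs back up from a stroke of at least 22 mm the pin is stepped up by about 7 mm (the first step may be from 0 to 9 mm); shorter strokes may do nothing. It stays where it is between strokes. Once it is fully out, further strokes do no harm.
- indicator: the brass indicator pin, with a 13 mm head on a 10 mm shaft, rising from a small steel boss on the pump block, 62 mm to the -y side of the knob's axis (away from the carburettor). Its origin is the level of the boss top when in, 4 mm below the centre of the pin's top. Its top is 79 mm above the bench when in and 109 mm when fully out.
- stand: the fixed test stand, bolted down: dark steel plate 130 x 300 x 12 mm, reaching 65 mm to its +x and -x, 180 mm to its +y and 120 mm to its -y from the origin; grey pump block 62 x 132 x 64 mm high with plunger and pin; an aluminium carburettor 120 mm high with its centre 125 mm to +y of the plunger. Origin on the bench under the plunger's axis; z up.
- hammer_grip (a point): loose claw-less hammer, 260 mm long, 26 mm thick wooden handle, lying flat on the -y side of the stand; the point is on the handle near the head, 13 mm above the bench.
- screwdriver_grip (a point): loose red-handled screwdriver, 210 mm long, 26 mm thick, lying on the -x side of the stand; the point is on the handle, 13 mm above the bench.
- wrench_grip (a point): loose steel spanner, 180 mm long, 8 mm thick, lying on the +x side of the stand; the point is on its shank.
- jar_center (a point): centre of a loose closed glass jar of small parts, 56 mm across and 60 mm high, standing on the +x side of the stand.

How it is judged:
On the way, in this order (a step that is already met when the one before it is completed fails the run):
1. the knob is pressed all the way down for a first stroke (value of joint plunger above 0.022 m).
2. the pin has been pumped fully out (value of joint pin above 0.027 m), for 0.2 s.
At the end, for the whole second after the job is handed in: The indicator pin stands at least 27 mm out of its 30 mm, and the knob is back up (less than 4 mm pressed) (value of joint pin above 0.027 m and value of joint plunger below 0.004 m); the robot touches nothing.
It fails at once if the robot touches the indicator pin (contact force between any of the fingers, the arm and indicator above 0.5 N).
It fails at once if the hammer is moved or lifted by more than 30 mm (distance of hammer_grip from where it was at the start of the episode above 0.03 m).
It fails at once if the screwdriver is moved or lifted by more than 30 mm (distance of screwdriver_grip from where it was at the start of the episode above 0.03 m).
It fails at once if the spanner is moved or lifted by more than 30 mm (distance of wrench_grip from where it was at the start of the episode above 0.03 m).
It fails at once if the jar is moved, tipped or lifted by more than 30 mm (distance of jar_center from where it was at the start of the episode above 0.03 m).
It also fails if it takes over 42 s, if anything falls off the work surface, if the arm or the gripper's body presses on something with over 40 N, if the wrist force passes 120 N, or if a joint passes its speed limit or range.

## Working session

There is one attempt and no reset: what is moved stays moved. The work goes in short steps, Python scripts to look and compute and a tool call to move; the robot and the scene stay as the last step left them, time stands still between calls to the robot, and variables do not carry over. Pictures are saved under pics/ and viewed, at most 10 in all, crops included, and the job is handed in when it is done.

Besides the shell and the picture viewer there is one more tool, called after "Call:" by a JSON object that holds its "method" and its "body". arm_command: Moves the arm, as the interface text tells. Its arguments: {"type":"object","properties":{"plan":{"type":"array","items":{"type":"object","properties":{"dp":{"type":"array","items":{"type":"number"}},"spin":{"type":"number"}}}},"grip":{"type":"number"},"newtons":{"type":"number"}},"required":["plan"]}

```bash
mkdir -p pics; python3 - <<'E'
from workcell import manip, viewer, finder
import cv2
o=manip.get_obs(); print(o)
a=viewer.camera("scene"); b=viewer.camera("top")
cv2.imwrite("pics/a.png",a); cv2.imwrite("pics/b.png",b)
for c in("scene","top"):
    for t in("knob_top","indicator","stand","jar_center"):
        print(c,t,finder.find_in(c,t)[:2])
E
```

```text
{'clock': 0.0, 'joint_pos': array([-1.32459833,  0.3328961 , -0.06469263,  1.46094077,  0.021626  ,
        1.3498868 , -0.08846561]), 'joint_velocities': array([ 0.00153348,  0.00063006,  0.00065359,  0.00081404, -0.00102874,
       -0.00050603,  0.00107478]), 'tau': array([-6.48541572e-04, -6.25458884e+01,  4.87060763e-02, -3.91598082e+01,
        1.61468057e-02,  9.84753133e-03, -1.44169690e-05]), 'position': array([0.16595233, 0.60243792, 0.40390087]), 'ee_rot': array([ 1.33967906e-01,  9.90985411e-01, -7.15652167e-04, -4.97040741e-05]), 'ft_force': array([ 0.14717889, -0.16603617,  0.92701864]), 'torque': array([ 0.00558464,  0.00446322, -0.00991538]), 'grasp_force': 0.0, 'grip_width': 0.9989521936104805}
scene knob_top [{'position': [0.4659, 0.0372, 0.1366], 'score': 0.67}, {'position': [0.4829, -0.017, 0.0828], 'score': 0.42}]
scene indicator [{'position': [0.4845, -0.0178, 0.0839], 'score': 0.6}]
scene stand [{'position': [0.4695, 0.051, 0.0403], 'score': 0.64}]
scene jar_center [{'position': [0.6073, -0.0158, 0.0568], 'score': 0.87}]
top knob_top []
top indicator []
top stand [{'position': [0.4558, 0.0781, 0.0113], 'score': 0.95}]
top jar_center [{'position': [0.5862, -0.0019, 0.061], 'score': 0.61}]
```

View pics/a.png

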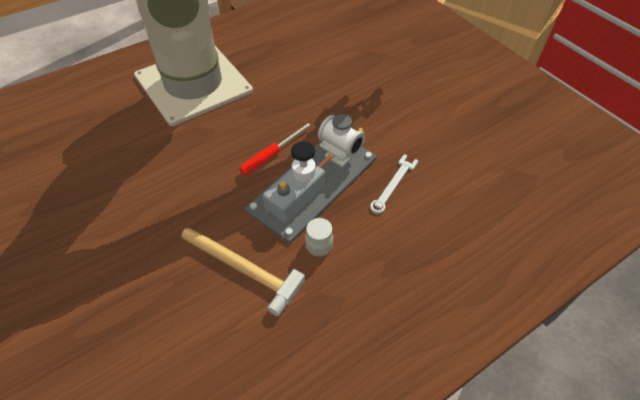

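View pics/b.png

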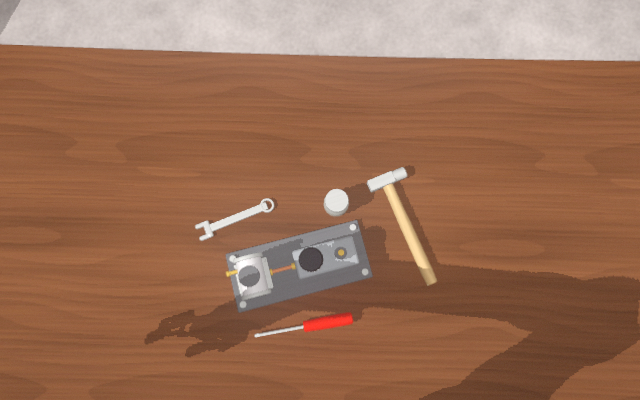

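The scene view shows the knob at about (303,150) and the pin at (284,186). In the top view the knob is at (311,259), the pin at (341,252) and the carburettor at (250,275). The pin looks nearly in.

```bash
cat > h.py <<'E'
import numpy as np, cv2
from workcell import viewer
def at_z(cam,u,v,z):
    p=viewer.camera_params(cam); f=200/np.tan(np.radians(p["vertical_fov"])/2)
    d=np.array([(u-p["cx"])/f,(v-p["cy"])/f]); s=d.copy()
    for _ in range(20): s=d/(1+p["k1"]*(s@s))
    R=np.array(p["R"]);t=np.array(p["t"]); C=-R.T@t; w=R.T@np.array([*s,1])
    return C+w*(z-C[2])/w[2]
E
python3 - <<'E'
from h import *
print(at_z("top",311,259,.137),at_z("scene",303,150,.137),at_z("top",341,252,.085),at_z("scene",284,185,.085),at_z("top",250,275,.12),at_z("top",336,201,.06))
from scipy.spatial.transform import Rotation as r
print(r.from_quat([.13397,.99099,-.0007,0]).as_matrix().round(3))
E
```

```text
[0.46070752 0.04264381 0.137     ] [0.46558711 0.04463367 0.137     ] [ 0.47867476 -0.01672231  0.085     ] [ 0.48209496 -0.01234214  0.085     ] [0.42743255 0.16033559 0.12      ] [ 0.5875725  -0.00486613  0.06      ]
[[-0.964  0.266 -0.   ]
 [ 0.266  0.964 -0.001]
 [-0.    -0.001 -1.   ]]
```

Call:
{"method": "arm_command", "body": {"plan": [{"dp":[-28,-30,0],"spin":0.07},{"dp":[-31,-28,0],"spin":0.07},{"dp":[-33,-26,0],"spin":0.07},{"dp":[-35,-23,0],"spin":0.07},{"dp":[-37,-20,0],"spin":0.07}], "grip": 1, "newtons": 60}}

```text
clock: 1.0
position: [0.267, 0.418, 0.4049]
ee_rot: [0.306, 0.952, 0.0, -0.0]
ft_force: [1.0, 0.8, 1.1]
grip_width: 0.144
grasp_force: 0.0
```

Call:
{"method": "arm_command", "body": {"plan": [{"dp":[-38,-17,0],"spin":0.07},{"dp":[-40,-14,0],"spin":0.07},{"dp":[-41,-11,0],"spin":0.07},{"dp":[-42,-7,0],"spin":0.07},{"dp":[-42,-4,0],"spin":0.07}]}}

```text
clock: 1.5
position: [0.3786, 0.2385, 0.405]
ee_rot: [0.467, 0.884, 0.0, 0.0]
ft_force: [1.1, 1.3, 0.1]
grip_width: 0.0
grasp_force: 0.0
```

Call:
{"method": "arm_command", "body": {"plan": [{"dp":[-42,-1,0],"spin":0.07},{"dp":[-42,2,0],"spin":0.07},{"dp":[-42,4,0],"spin":0.07},{"dp":[-30,5,0],"spin":0.07},{"dp":[0,0,0]}]}}

```text
invalid input at $.plan[4]: expected keys dp, spin
```

Call:
{"method": "arm_command", "body": {"plan": [{"dp":[-42,-1,0],"spin":0.07},{"dp":[-42,2,0],"spin":0.07},{"dp":[-42,4,0],"spin":0.07},{"dp":[-35,5,0],"spin":0.07},{"dp":[0,0,0],"spin":0}]}}

```text
clock: 2.0
position: [0.4659, 0.0991, 0.405]
ee_rot: [0.588, 0.809, 0.0, 0.001]
ft_force: [0.4, 0.9, 0.4]
grip_width: -0.0
grasp_force: 0.0
```

```bash
python3 - <<'E'
from workcell import manip, viewer, finder
import cv2, numpy as np
from scipy.spatial.transform import Rotation as r
o=manip.get_obs(); print(o["position"],o["ee_rot"],o["ft_force"],o["joint_velocities"].round(3))
R=r.from_quat(o["ee_rot"]).as_matrix()
K=np.array([.463,.043,.137]); print("shift mm",R.T@(K-o["position"])*1e3)
a=viewer.camera("wrist"); cv2.imwrite("pics/c.png",a)
print(viewer.camera_params("wrist"))
for t in("knob_top","indicator"): print(t,finder.find_in("wrist",t)[:2])
E
```

```text
[0.46590038 0.09909986 0.40502944] [5.88414565e-01 8.08559118e-01 8.81342337e-05 6.66252786e-04] [0.43837665 0.86183179 0.42273519] [-0.043 -0.01  -0.082  0.019 -0.02   0.008 -0.014]
shift mm [-52.22809399 -20.26092397 268.06176085]
{'vertical_fov': 71.91475006639189, 'cx': 316.0127526425444, 'cy': 195.9149229511601, 'k1': -0.03843667380627758, 'T_tool_cam': array([[ 2.62929068e-05, -9.61232352e-01, -2.75739668e-01,
         7.16745499e-02],
       [ 9.99999999e-01,  1.43885717e-05,  4.51953333e-05,
        -4.53850638e-04],
       [-3.94757165e-05, -2.75739669e-01,  9.61232351e-01,
         3.13291479e-02],
       [ 0.00000000e+00,  0.00000000e+00,  0.00000000e+00,
         1.00000000e+00]])}
knob_top [{'position': [0.453, 0.0567, 0.1368], 'score': 0.58}]
indicator []
```

View pics/c.png

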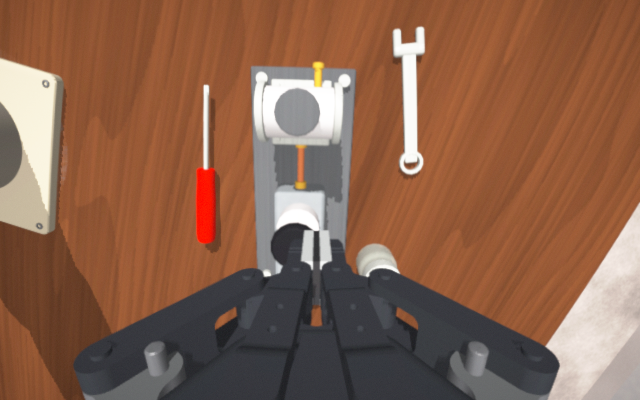

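The wrist view shows the shut fingertips at (316,235). The knob is behind and left of them, centred near (292,243), and the stand is almost aligned with the image.

```bash
python3 - <<'E'
from workcell import viewer
import numpy as np
p=viewer.camera_params("wrist"); f=200/np.tan(np.radians(p["vertical_fov"])/2); T=p["T_tool_cam"]
from scipy.spatial.transform import Rotation as r
R=r.from_quat([5.88414565e-01,8.08559118e-01,8.8e-05,6.7e-04]).as_matrix()
for u,v,h in((292,243,.137),(297,112,.12)):
    d=np.array([(u-p["cx"])/f,(v-p["cy"])/f]); s=d/(1+p["k1"]*d@d)
    w=T[:3,:3]@[*s,1]; q=T[:3,3]+w*((.405-h)-T[2,3])/w[2]
    print(q*1e3, R@q+[.4659,.0991,.405])
E
```

```text
[-42.28076129 -23.01406739 268.        ] [0.45732226 0.05161749 0.13702025]
[ 76.02485399 -17.22929145 285.        ] [0.42646366 0.16595759 0.11990973]
```

Call:
{"method": "arm_command", "body": {"plan": [{"dp":[-24,-11,10],"spin":0},{"dp":[-24,-10,20],"spin":0},{"dp":[0,0,25],"spin":0},{"dp":[0,0,15],"spin":0},{"dp":[0,0,5],"spin":0}]}}

```text
clock: 2.65
position: [0.4587, 0.0526, 0.3283]
ee_rot: [0.584, 0.812, -0.001, -0.001]
ft_force: [0.1, 0.8, 1.5]
grip_width: -0.002
grasp_force: 0.0
```

```bash
python3 - <<'E'
from workcell import manip, viewer, finder
import cv2, numpy as np
o=manip.get_obs(); print(o["position"],o["ft_force"])
a=viewer.camera("wrist"); s=viewer.camera("scene"); t=viewer.camera("top")
f=lambda im,x,y:cv2.resize(im[y:y+100,x:x+130],(390,300),interpolation=cv2.INTER_CUBIC)
cv2.imwrite("pics/d.png",np.vstack([np.hstack([f(s,240,100),f(t,250,200)]),np.hstack([f(a,250,190),f(a,250,100)])]))
E
```

```text
[0.45867801 0.05259151 0.32832562] [0.09634374 0.76958406 1.45018775]
```

View pics/d.png

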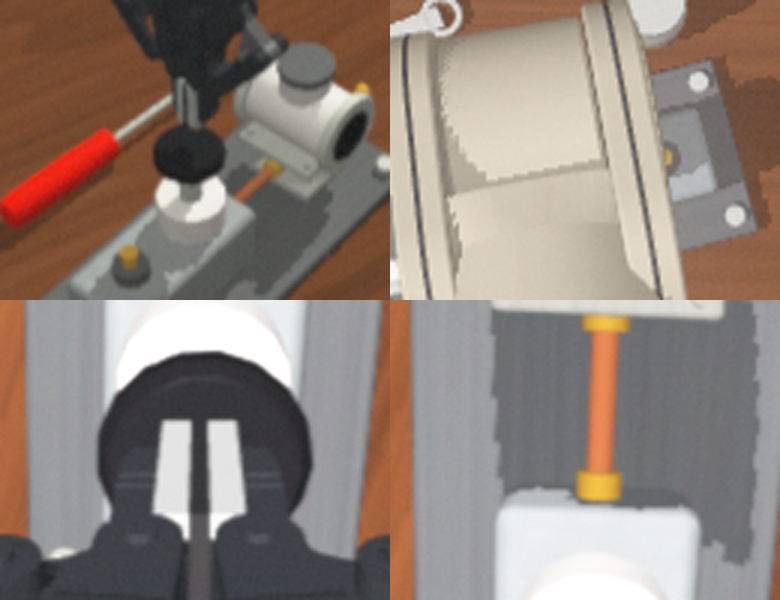

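Call:
{"method": "arm_command", "body": {"plan": [{"dp":[-5,0,8],"spin":0},{"dp":[0,0,11],"spin":0},{"dp":[0,0,11],"spin":0},{"dp":[0,0,11],"spin":0},{"dp":[0,0,0],"spin":0}]}}

```text
clock: 3.3
position: [0.4616, 0.0466, 0.2881]
ee_rot: [0.585, 0.811, 0.0, 0.001]
ft_force: [-1.6, -1.0, 10.9]
grip_width: -0.0
grasp_force: 5.2
```

Call:
{"method": "arm_command", "body": {"plan": [{"dp":[0,0,2],"spin":0},{"dp":[0,0,2],"spin":0},{"dp":[0,0,0],"spin":0}]}}

```text
clock: 3.6
position: [0.4617, 0.0465, 0.2854]
ee_rot: [0.585, 0.811, 0.001, 0.0]
ft_force: [-4.4, -2.8, 17.3]
grip_width: -0.004
grasp_force: 8.4
```

Call:
{"method": "arm_command", "body": {"plan": [{"dp":[0,0,-12],"spin":0},{"dp":[0,0,-12],"spin":0},{"dp":[0,0,-12],"spin":0},{"dp":[0,0,0],"spin":0},{"dp":[0,0,0],"spin":0}]}}

```text
clock: 4.1
position: [0.4609, 0.0468, 0.3203]
ee_rot: [0.584, 0.811, -0.0, -0.0]
ft_force: [0.4, -0.2, 0.3]
grip_width: -0.003
grasp_force: 0.0
```

```bash
python3 - <<'E'
from workcell import manip, viewer, finder
import cv2, numpy as np
o=manip.get_obs(); print(o["position"],o["ft_force"])
s=viewer.camera("scene"); cv2.imwrite("pics/e.png",cv2.resize(s[100:230,230:360],(520,520),interpolation=cv2.INTER_CUBIC))
E
```

```text
[0.46091184 0.04684484 0.32029015] [ 0.42789762 -0.19669274  0.32815062]
```

View pics/e.png

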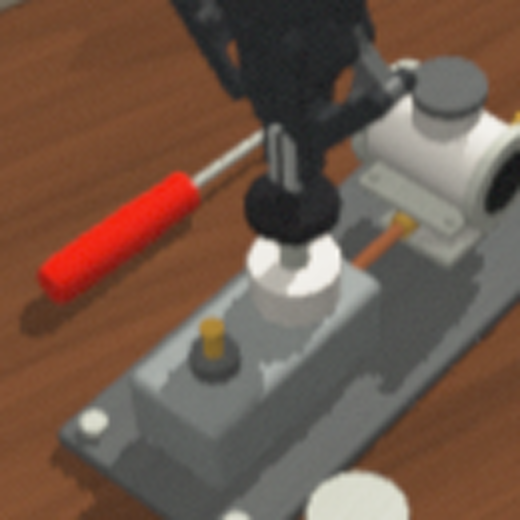

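The knob is back up. The pin at (212,338) in the crop is taller than before, so the stroke counted. I'll repeat it.

Call:
{"method": "arm_command", "body": {"plan": [{"dp":[0,0,12],"spin":0},{"dp":[0,0,12],"spin":0},{"dp":[0,0,12],"spin":0},{"dp":[0,0,1],"spin":0},{"dp":[0,0,0],"spin":0}]}}

```text
clock: 4.65
position: [0.4618, 0.0467, 0.2852]
ee_rot: [0.585, 0.811, 0.001, -0.0]
ft_force: [-12.8, -1.4, 36.9]
grip_width: -0.0
grasp_force: 18.7
```

Call:
{"method": "arm_command", "body": {"plan": [{"dp":[0,0,-12],"spin":0},{"dp":[0,0,-12],"spin":0},{"dp":[0,0,-13],"spin":0},{"dp":[0,0,0],"spin":0},{"dp":[0,0,0],"spin":0}]}}

```text
clock: 5.15
position: [0.4608, 0.0467, 0.32]
ee_rot: [0.585, 0.811, -0.0, -0.0]
ft_force: [0.2, -0.6, -0.9]
grip_width: -0.005
grasp_force: 0.0
```

Call:
{"method": "arm_command", "body": {"plan": [{"dp":[0,0,12],"spin":0},{"dp":[0,0,12],"spin":0},{"dp":[0,0,12],"spin":0},{"dp":[0,0,1],"spin":0},{"dp":[0,0,0],"spin":0}]}}

```text
clock: 5.65
position: [0.4617, 0.0467, 0.2852]
ee_rot: [0.585, 0.811, 0.001, -0.0]
ft_force: [-12.6, -1.3, 39.0]
grip_width: 0.004
grasp_force: 19.9
```

Call:
{"method": "arm_command", "body": {"plan": [{"dp":[0,0,-12],"spin":0},{"dp":[0,0,-12],"spin":0},{"dp":[0,0,-13],"spin":0},{"dp":[0,0,0],"spin":0},{"dp":[0,0,0],"spin":0}]}}

```text
clock: 6.15
position: [0.4608, 0.0467, 0.3199]
ee_rot: [0.585, 0.811, -0.0, -0.0]
ft_force: [-0.1, 0.7, -0.0]
grip_width: -0.001
grasp_force: 0.0
```

```bash
python3 - <<'E'
from workcell import manip, viewer, finder
import cv2, numpy as np
o=manip.get_obs(); print(o["position"],o["ft_force"])
s=viewer.camera("scene"); cv2.imwrite("pics/f.png",cv2.resize(s[100:230,230:360],(520,520),interpolation=cv2.INTER_CUBIC))
E
```

```text
[0.46077875 0.04671855 0.31990554] [-0.0823561   0.70347148 -0.02245837]
```

View pics/f.png

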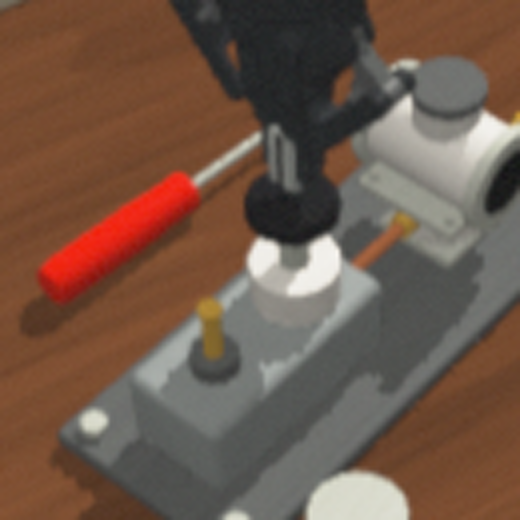

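The knob is up and the pin top has risen from row 325 to 303 in the crop, so it needs more strokes. I'll press about 1 mm less, because the force at the stop was 39 N.

Call:
{"method": "arm_command", "body": {"plan": [{"dp":[0,0,12],"spin":0},{"dp":[0,0,12],"spin":0},{"dp":[0,0,11],"spin":0},{"dp":[0,0,1],"spin":0},{"dp":[0,0,0],"spin":0}]}}

```text
clock: 6.7
position: [0.4616, 0.0467, 0.2854]
ee_rot: [0.585, 0.811, 0.001, -0.0]
ft_force: [-6.9, -0.7, 24.8]
grip_width: 0.001
grasp_force: 12.7
```

Call:
{"method": "arm_command", "body": {"plan": [{"dp":[0,0,-12],"spin":0},{"dp":[0,0,-12],"spin":0},{"dp":[0,0,-12],"spin":0},{"dp":[0,0,0],"spin":0},{"dp":[0,0,0],"spin":0}]}}

```text
clock: 7.2
position: [0.4608, 0.0467, 0.3199]
ee_rot: [0.585, 0.811, -0.0, -0.0]
ft_force: [-0.3, 0.2, 0.1]
grip_width: -0.002
grasp_force: 0.0
```

Call:
{"method": "arm_command", "body": {"plan": [{"dp":[0,0,12],"spin":0},{"dp":[0,0,12],"spin":0},{"dp":[0,0,11],"spin":0},{"dp":[0,0,1],"spin":0},{"dp":[0,0,0],"spin":0}]}}

```text
clock: 7.7
position: [0.4616, 0.0467, 0.2853]
ee_rot: [0.585, 0.811, 0.001, -0.0]
ft_force: [-7.6, -1.8, 27.1]
grip_width: -0.001
grasp_force: 13.5
```

Call:
{"method": "arm_command", "body": {"plan": [{"dp":[0,0,-12],"spin":0},{"dp":[0,0,-12],"spin":0},{"dp":[0,0,-12],"spin":0},{"dp":[0,0,0],"spin":0},{"dp":[0,0,0],"spin":0}]}}

```text
clock: 8.2
position: [0.4608, 0.0467, 0.3198]
ee_rot: [0.585, 0.811, -0.0, -0.0]
ft_force: [0.4, 0.6, -0.3]
grip_width: 0.001
grasp_force: 0.0
```

Call:
{"method": "arm_command", "body": {"plan": [{"dp":[0,0,12],"spin":0},{"dp":[0,0,12],"spin":0},{"dp":[0,0,11],"spin":0},{"dp":[0,0,1],"spin":0},{"dp":[0,0,0],"spin":0}]}}

```text
clock: 8.7
position: [0.4616, 0.0468, 0.2853]
ee_rot: [0.585, 0.811, 0.001, -0.0]
ft_force: [-7.4, -0.6, 26.8]
grip_width: 0.001
grasp_force: 13.6
```

Call:
{"method": "arm_command", "body": {"plan": [{"dp":[0,0,-12],"spin":0},{"dp":[0,0,-12],"spin":0},{"dp":[0,0,-20],"spin":0},{"dp":[0,0,-20],"spin":0},{"dp":[0,0,0],"spin":0}]}}

```text
clock: 9.2
position: [0.4615, 0.0468, 0.3494]
ee_rot: [0.585, 0.811, 0.001, 0.0]
ft_force: [0.2, -0.5, -0.4]
grip_width: -0.001
grasp_force: 0.0
```

```bash
python3 - <<'E'
from workcell import manip, viewer, finder
import cv2, numpy as np
o=manip.get_obs(); print(o["position"],o["ft_force"])
s=viewer.camera("scene"); cv2.imwrite("pics/g.png",cv2.resize(s[100:230,230:360],(520,520),interpolation=cv2.INTER_CUBIC))
# expected crop rows for pin top at rise 0 and 30 mm
p=viewer.camera_params("scene"); f=200/np.tan(np.radians(p["vertical_fov"])/2)
for z in(.079,.100,.107,.109):
    c=p["R"]@np.array([.478,-.0145,z])+p["t"]; a=c[:2]/c[2]; a=a*(1+p["k1"]*a@a)
    print(z,(f*a+[p["cx"],p["cy"]]-[230,100])*4)
E
```

```text
[0.46149327 0.04675338 0.3493642 ] [ 0.17905066 -0.49516728 -0.3728006 ]
0.079 [208.63888481 344.14172931]
0.1 [206.11973495 317.23376354]
0.107 [205.2590664  308.04595657]
0.109 [205.01118432 305.40026725]
```

View pics/g.png

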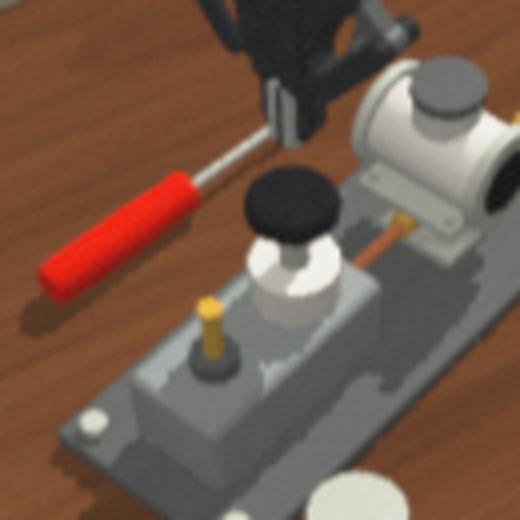

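The fingers are clear and the knob is up. The pin top centre is at (209,305), against about 305 predicted for fully out, and the last three strokes did not raise it further, so it is fully out.

```bash
python3 -c "
from workcell import manip
print(manip.hand_in())"
```

```text
the job is handed in; nothing more can be done
None
```

I primed the pump with six full strokes and handed the job in at about 9 s: the last picture showed the pin fully out, the knob back up and the gripper clear; the hand-in returned no verdict.

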